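# Make up two seed-bench kits from the stock

### The arm

A 6-joint arm with a two-finger parallel gripper is mounted at the origin on the work surface; the furniture and walls round the work are solid. World frame = base frame: x ahead of the robot, y to its left, z up, the work surface at z = 0. Lengths are in m, angles in rad, forces in N, time in s.
With the tool pointing down it reaches from about 0.275 to 0.875 m from the base axis. Payload 12.5 kg.
Tool frame: the origin (TCP) lies at the very end of the fingers, on their centre line; the grasp point (between the pads) lies 19 mm behind it; z points along the fingers, y is the line along which they close (so a half turn about z gives the same grasp; the last joint's range is limited). The gripper opens to 85 mm and grips with 20 to 120 N. Pads are 22 mm wide; open, the fingers measure 114 mm over their backs; the gripper's body (76 mm by 85 mm) begins 54 mm behind the grasp point. The pads swing forward as they close: fully open they stand 13 mm farther back than shut.
Start: joints at [-1.291, 0.351, 1.652, -0, 1.139, -0.085], TCP at [0.196, -0.514, 0.231] pointing down, gripper open.
Joint ranges: [-2.75, 2.75], [-0.79, 2.1], [0.01, 2.65], [-1.57, 4.71], [0.07, 3.14], [-2.87, 2.87]. Speed limits (rad/s): [2.22, 2.22, 2.79, 3.14, 3.14, 3.14].

### API

Orientations are given as a 3x3 rotation matrix whose columns are the frame's x, y, z axes.
In Python, from bench import manip gives the robot as it stands. Calls block until the motion is done:
- manip.move_ptp(position, orientation): joint-space move of the TCP to a pose.
- manip.move_l(position, attitude=None, max_speed=0.15): straight line of the TCP; attitude=None keeps the orientation; max_speed is the mean speed in m/s.
- manip.move_j(angles): joint-space move.
- manip.set_gripper(opening, effort=None): opening from 0.0 (shut) to 1.0 (fully open); effort is the grip in N (None keeps the last); returns when the fingers have stopped.
- manip.dwell(seconds).
- manip.inverse_kinematics(position, orientation): joint angles nearest the present ones, or None.
- manip.grab_frame(name): name is "side" or "top" or "wrist"; returns (picture, depth): 420x560x3 uint8, red, green, blue; 420x560 float32, m along the optical axis (not along the pixel's ray), 0 where there is no reading.
- manip.get_calibration(name): a dict with "camera_matrix" (3x3 intrinsics, pixels), "R" (3x3) and "t" (3): a world point X has camera coordinates R X + t. Camera axes: x right, y down, z forward; pixel columns grow to the right and rows downward; lengths in m; the calibration is good to about 2 mm. A picture is of the moment at which its call begins: read the wrist's pose just before it. get_calibration takes no time and is no camera call; for the wrist camera it gives the pose at the moment of the call.
A pose or a line that the arm cannot do raises manip.Unreachable and nothing moves.
- manip.sign_off(): hands the job in; it is judged then, once.
Trained networks look in the newest picture that a camera, given by its name, has taken for a name from the list of things; names that differ only in an ending like _2 or _b are one class to them, and where a whole thing is asked for, a point or a joint stands for the part that bears it (a point fixed in the world has none). Each returns a list of dicts, best first, with "confidence" (0 to 1); they miss things now and then, are a little off and sometimes report something else, mostly with a low value. They report only what shows in the picture. A call takes as long as a camera call. They do not tell look-alikes from the thing itself.
- manip.look_for(camera, name): "at" ([x, y, z] in m, in world coordinates, good to about 4 mm: the middle of the surface that is visible of it).
Readings, each from a call of its own:
- manip.current_time(): time.
- manip.current_qpos(): joint angles.
- manip.current_joint_vel(): joint speeds.
- manip.current_joint_torque(): joint torques, N m.
- manip.current_ee_pos(): TCP position.
- manip.current_tcp_rot(): TCP orientation.
- manip.current_force(): force on the tool from outside, world axes, zero at the start.
- manip.current_ft_torque(): the same for the moment, N m.
- manip.current_grip_width(): opening from 0.0 (shut) to 1.0 (fully open).
- manip.current_grip_force(): force on a finger pad.
Only numpy, scipy, OpenCV 4.12 (cv2) and the standard library are available. Lean on these libraries where they do the work, as an engineer would, in place of code of your own. Each camera call takes 0.05 s, during which the arm holds its last target. There are 200 camera calls.

### The job

Make up the two kits: the yellow tray gets the red-capped vial, the canister with the grey lid and the matchbox; the blue tray gets the black-capped vial and the eraser, and its canister pocket stays empty. Stand each vial upright in its tray's small round pocket, the canister upright in the larger round pocket, and lay the matchbox and the eraser flat inside the long pockets, everything down on the pocket floors. Leave the white-capped vial and the all-black canister standing where they are in the stock, and let go of everything.

Things in the scene. Friction and masses are not known exactly. Their poses are not given: they have to be found in the camera images.
- yellow_kit: Yellow kit tray, fixed, 66 (x) x 200 (y) x 12 mm; origin at the centre of its underside. Three pockets at x = 0, grey floors 3 mm up, walls to 12 mm: vial pocket, round, 42 mm, at y = +72 mm; canister pocket, round, 54 mm, at y = +12; flat pocket, 58 (x) x 74 (y), at y = -60, with 53 mm thumb notches in its long sides, down to the floor for fingers closing along x.
- blue_kit: Blue kit tray, fixed, 66 (x) x 200 (y) x 12 mm; origin at the centre of its underside. Three pockets at x = 0, grey floors 3 mm up, walls to 12 mm: vial pocket, round, 42 mm, at y = +72 mm; canister pocket, round, 54 mm, at y = +12; flat pocket, 58 (x) x 74 (y), at y = -60, with 53 mm thumb notches in its long sides, down to the floor for fingers closing along x. May lie the other way round.
- red_vial: specimen vial with a red cap, standing upright: 23 mm in diameter and 62 mm high, glass body to 46 mm, then the 20 mm cap; origin at the centre of its underside, z up; about 20 g. Goes into the yellow tray.
- black_vial: specimen vial with a black cap, standing upright: 23 mm in diameter and 62 mm high, glass body to 46 mm, then the 20 mm cap; origin at the centre of its underside, z up; about 20 g. Goes into the blue tray.
- white_vial: specimen vial with a white cap, standing upright: 23 mm in diameter and 62 mm high, glass body to 46 mm, then the 20 mm cap; origin at the centre of its underside, z up; about 20 g. Stays in the stock.
- grey_canister: black film canister with a grey lid, standing upright: 33 mm in diameter and 50 mm high; origin at the centre of its underside, z up; about 25 g. Goes into the yellow tray.
- black_canister: black film canister with a black lid (all black), standing upright: 33 mm in diameter and 50 mm high; origin at the centre of its underside, z up; about 25 g. Stays in the stock.
- matches: red matchbox lying flat, 36 (its x) x 53 (its y) x 15 mm high; origin at the centre of its underside, z up; about 30 g. It fits the flat pocket only with its long side along the tray's y (either way round). Goes into the yellow tray.
- rubber_eraser: white eraser in a blue sleeve lying flat, 21 (its x) x 42 (its y) x 12 mm high; origin at the centre of its underside, z up; about 25 g. Goes into the blue tray.
Things that resemble listed ones, but are neither listed nor needed, are in the scene too. What is shaped like the red_vial but green or purple is not meant.

How it is judged:
By the outcome, as a careful person would: the job done as asked, in the order asked, and still so for the second after the job is handed in, with the robot touching nothing.
It also fails if it takes over 128 s, if anything falls off the work surface, if the arm or the gripper's body presses on something with over 40 N, if the wrist force passes 120 N, or if a joint passes its speed limit or range.

## Working session

There is one attempt and no reset: what is moved stays moved. The work goes in short steps, each a Python script; the robot and the scene stay as the last script left them, time stands still between calls to the robot, and variables do not carry over. Pictures are saved under pics/ and viewed, at most 14 in all, crops included, and the job is handed in when it is done.

```bash
mkdir -p pics; ls
python3 - <<'E'
from bench import manip
import cv2, numpy as np
for c in ["top","side"]:
    p,d=manip.grab_frame(c); cv2.imwrite(f"pics/{c}0.png",cv2.resize(p[:,:,::-1],(800,600))); np.savez(f"{c}0.npz",p=p,d=d)
    k=manip.get_calibration(c); print(c,np.round(k["camera_matrix"],1).tolist(),np.round(-k["R"].T@k["t"],3),np.round(k["R"],3).tolist())
    for n in ["yellow_kit","blue_kit","red_vial","grey_canister","matches","rubber_eraser"]:
        print(n,[(np.round(r["at"],3).tolist(),round(r["confidence"],2)) for r in manip.look_for(c,n)])
print(manip.current_time())
E
```

```text
pics
top [[446.7, 0.0, 277.0], [0.0, 446.7, 205.5], [0.0, 0.0, 1.0]] [0.429 0.015 1.016] [[-0.012, -1.0, 0.013], [-0.992, 0.01, -0.123], [0.123, -0.015, -0.992]]
yellow_kit [([0.49, 0.209, 0.004], 0.93), ([0.639, 0.198, 0.049], 0.57)]
blue_kit [([0.437, -0.231, 0.004], 0.81)]
red_vial [([0.544, 0.003, 0.065], 0.65), ([0.46, -0.058, 0.064], 0.42), ([0.514, -0.053, 0.06], 0.41)]
grey_canister [([0.647, 0.092, 0.051], 0.7)]
matches [([0.449, 0.006, 0.013], 0.92), ([0.644, -0.001, 0.067], 0.23)]
rubber_eraser [([0.64, -0.201, 0.012], 0.68), ([0.449, 0.008, 0.015], 0.41)]
side [[478.2, 0.0, 282.3], [0.0, 478.2, 208.9], [0.0, 0.0, 1.0]] [ 0.478 -0.719  0.59 ] [[0.995, -0.1, -0.003], [-0.064, -0.611, -0.789], [0.077, 0.785, -0.615]]
yellow_kit [([0.49, 0.192, 0.006], 0.88)]
blue_kit []
red_vial [([0.462, -0.073, 0.038], 0.86), ([0.551, -0.003, 0.039], 0.81), ([0.521, -0.067, 0.039], 0.81)]
grey_canister [([0.646, 0.079, 0.034], 0.77)]
matches [([0.442, 0.007, 0.019], 0.73)]
rubber_eraser [([0.635, -0.206, 0.015], 0.64)]
0.7
```

View pics/top0.png

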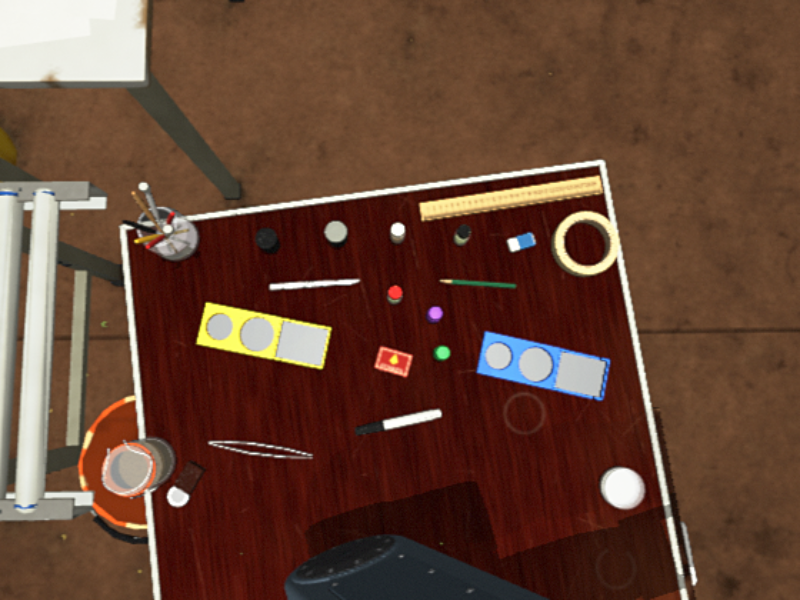

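View pics/side0.png

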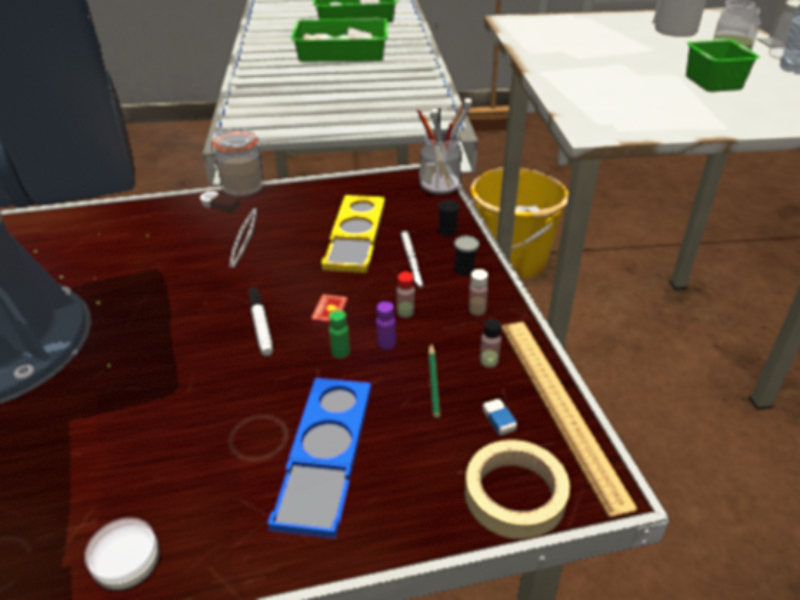

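Top view (800x600): red vial (395,293), black-cap vial (462,235), grey canister (335,232), matches (393,361), eraser (521,242). The yellow tray's vial pocket is at (219,327) and the blue tray's at (498,356), so both have the vial pocket towards +y. The green, purple and white vials and the all-black canister stay. Next I'll measure poses from depth and colour.

```bash
cat > meas.py <<'E'
import numpy as np, cv2
from bench import manip
def cloud(d,cam,k=None):
    k=k or manip.get_calibration(cam); K=k["camera_matrix"]; v,u=np.mgrid[:d.shape[0],:d.shape[1]]
    c=np.stack([(u-K[0,2])/K[0,0]*d,(v-K[1,2])/K[1,1]*d,d],-1)
    return (c-k["t"])@k["R"]
def near(P,x,y,r): return np.hypot(P[...,0]-x,P[...,1]-y)<r
def rect(pts):
    c,s,a=cv2.minAreaRect((pts[:,:2]*1000).astype(np.float32))
    b=cv2.boxPoints((c,s,a)); e=[b[1]-b[0],b[2]-b[1]]; l=max(e,key=np.linalg.norm)
    l=l/np.linalg.norm(l); l=l*np.sign(l[1]); return np.array(c)/1000,np.array(s),l   # centre, sizes mm, long axis (towards +y)
E
python3 - <<'E'
from meas import *
f=np.load("top0.npz"); p,d=f["p"],f["d"]; P=cloud(d,"top"); ok=d>0
hsv=cv2.cvtColor(p,cv2.COLOR_RGB2HSV); H,S,V=[hsv[...,i].astype(int) for i in range(3)]
for n,m in [("yellow",near(P,.49,.2,.14)&(H>22)&(H<35)&(S>150)&(V>120)),("blue",near(P,.437,-.231,.14)&(H>95)&(H<125)&(S>120)&(V>100))]:
    q=P[m&ok]; print(n,len(q),rect(q),q[:,2].mean())
for n,x,y,r,z0,z1 in [("red",.544,.0,.025,.055,.075),("blackv",.645,-.1,.03,.055,.075),("whitev",.645,0,.025,.055,.075),("greyc",.647,.09,.03,.043,.06),("matches",.449,.006,.045,.008,.03),("eraser",.64,-.201,.04,.006,.03)]:
    q=P[near(P,x,y,r)&ok&(P[...,2]>z0)&(P[...,2]<z1)]
    print(n,len(q),q.mean(0).round(4),[np.round(a,3) for a in rect(q)],q[:,2].max().round(3))
q=P[near(P,.72,.09,.06)&ok&(P[...,2]>.01)]; print("rim?",len(q), q.min(0) if len(q) else 0, q.max(0) if len(q) else 0)
E
```

```text
yellow 873 (array([0.49125269, 0.21127069]), array([205.15986633,  69.19146729]), array([0.20619416, 0.9785111 ], dtype=float32)) 0.00906624126942333
blue 1157 (array([ 0.43832062, -0.23188359]), array([206.77658081,  69.36514282]), array([0.22659597, 0.97398883], dtype=float32)) 0.009489720095926002
red 69 [0.5507 0.0037 0.0609] [array([0.551, 0.003]), array([17.295, 17.945]), array([-1.   ,  0.011], dtype=float32)] 0.065
blackv 67 [ 0.6443 -0.1028  0.0606] [array([ 0.644, -0.103]), array([18.411, 18.458]), array([-0.556,  0.831], dtype=float32)] 0.065
whitev 68 [ 0.6469 -0.0012  0.0607] [array([ 0.647, -0.001]), array([18.442, 18.691]), array([-0.503,  0.864], dtype=float32)] 0.064
greyc 183 [0.6474 0.0944 0.0485] [array([0.648, 0.095]), array([31.789, 31.129]), array([1.   , 0.021], dtype=float32)] 0.053
matches 388 [0.4478 0.0073 0.0145] [array([0.448, 0.007]), array([52.801, 36.337]), array([0.284, 0.959], dtype=float32)] 0.019
eraser 165 [ 0.6362 -0.2004  0.0112] [array([ 0.637, -0.2  ]), array([21.905, 42.044]), array([-0.271,  0.962], dtype=float32)] 0.018
rim? 12 [0.66032904 0.08380959 0.0449129 ] [0.663472   0.10129868 0.04960228]
```

```bash
cat > act.py <<'E'
from meas import *
YC,YL=np.array([.4913,.2113]),np.array([.206,.9785]); BC,BL=np.array([.4383,-.2319]),np.array([.2266,.974])
def rot(l):
    """tool down, closing across the long axis l; pick the half turn with the smaller last joint"""
    l=np.array(l)/np.hypot(*l); y=np.array([l[1],-l[0],0]); z=np.array([0,0,-1.])
    return [np.column_stack([np.cross(s*y,z),s*y,z]) for s in (1,-1)]
def go(p,l):
    c=[(abs(q[5]),i) for i,R in enumerate(rot(l)) if (q:=manip.inverse_kinematics(p,R)) is not None]
    manip.move_ptp(p,rot(l)[min(c)[1]])
def pick(xy,l,z,op,up=.16):
    manip.set_gripper(op,30); go([*xy,up],l); manip.move_l([*xy,z+.03],max_speed=.3); manip.move_l([*xy,z],max_speed=.1)
    manip.set_gripper(0,30); print("width",manip.current_grip_width()*85,"grip",manip.current_grip_force())
    manip.move_l([*xy,up],max_speed=.2); print("lifted",manip.current_grip_width()*85,manip.current_grip_force())
def place(c,l,off,z,op,up=.16):
    xy=c+l*off; go([*xy,up],l); manip.move_l([*xy,z+.03],max_speed=.25); manip.move_l([*xy,z+.0035],max_speed=.06)
    print("F",manip.current_force().round(1)); manip.set_gripper(op); manip.move_l([*xy,up],max_speed=.2); print("t",manip.current_time())
E
python3 - <<'E'
from act import *
pick([.5505,.0035],YL,.017,.55)
place(YC,YL,.072,.017,.5)
p,d=manip.grab_frame("wrist"); cv2.imwrite("pics/w1.png",p[:,:,::-1])
p,d=manip.grab_frame("side"); cv2.imwrite("pics/s1.png",p[:,:,::-1])
E
```

```text
width 21.45852159980215 grip 29.829775185207836
lifted 21.640107894179522 29.366879423323553
F [-0.8 -0.1  5.3]
t 9.0583
```

View pics/w1.png

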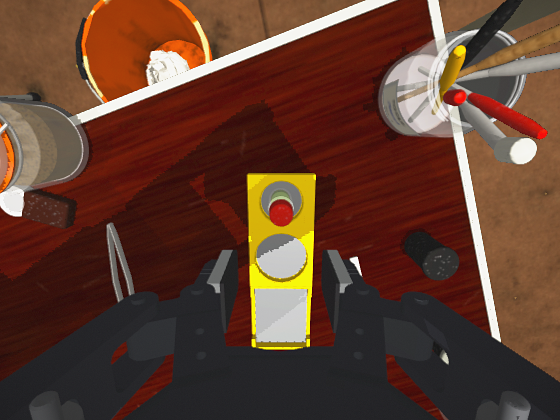

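The red vial is standing in the yellow tray's vial pocket (281,210), so I'll carry on with the canister and the matchbox.

Run:
```python
from act import *
pick([.6475,.0945],YL,.016,.68)
place(YC,YL,.012,.016,.6)
pick([.448,.007],[.284,.959],.003,.7)
place(YC,YL,-.060,.003,.65)
p,d=manip.grab_frame("wrist"); cv2.imwrite("pics/w2.png",p[:,:,::-1])
```

```text
width 30.450145751479585 grip 29.47839797916231
lifted 30.1615240542651 29.666086449601607
F [-1.9 -0.8  6.1]
t 15.8083
width 35.37031125934258 grip 29.4979190826416
lifted 35.466617292529676 30.080201625823975
F [ 0.1 -0.5  1.1]
t 22.4083
```

View pics/w2.png

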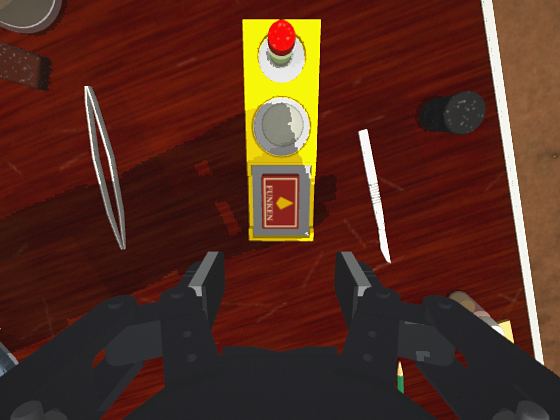

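The yellow kit is complete: vial at (281,45), canister at (282,125), matchbox at (281,203). Now the blue tray.

Run:
```python
from act import *
pick([.6442,-.1028],BL,.017,.55)
place(BC,BL,.072,.017,.5)
pick([.6365,-.2002],[-.271,.962],.003,.5)
place(BC,BL,-.060,.003,.5)
p,d=manip.grab_frame("wrist"); cv2.imwrite("pics/w3.png",p[:,:,::-1])
go([.35,0.,.30],[0,1])
p,d=manip.grab_frame("side"); cv2.imwrite("pics/s3.png",cv2.resize(p[:,:,::-1],(800,600)))
p,d=manip.grab_frame("top"); P=cloud(d,"top")
for n,c,l,o,r,z in [("red",YC,YL,.072,.016,.05),("grey",YC,YL,.012,.022,.045),("match",YC,YL,-.06,.04,.015),("black",BC,BL,.072,.016,.05),("eraser",BC,BL,-.06,.035,.0105)]:
    x=c+l*o; q=P[near(P,*x,r)&(P[...,2]>z)&(d>0)]; print(n,len(q),(q.mean(0)[:2]-x).round(4) if len(q) else 0,np.median(q[:,2]).round(4))
```

```text
width 21.438432818821514 grip 29.545642345910892
lifted 21.610174768758327 29.304687206167728
F [1.8 0.2 1. ]
t 29.2333
width 19.813993563543296 grip 30.414968132972717
lifted 19.52321098454875 30.070905089378357
F [0.1 0.1 0.1]
t 35.925
red 86 [-0.0009 -0.0013] 0.0641
grey 192 [ 0.0002 -0.0007] 0.0522
match 351 [-0.0011  0.0003] 0.0176
black 79 [-0.0007  0.0015] 0.0636
eraser 180 [-0.0016 -0.0013] 0.0144
```

View pics/w3.png

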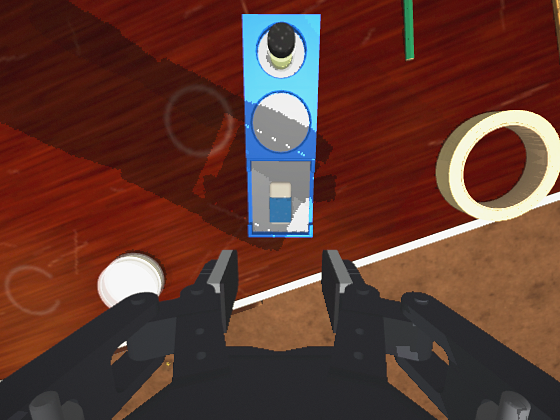

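View pics/s3.png

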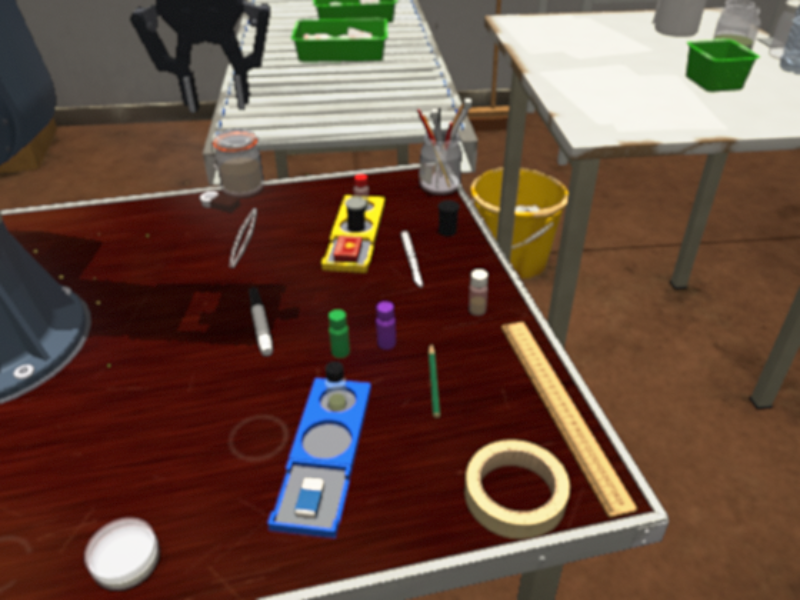

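The side view shows both kits filled: yellow at (355,215), blue at (325,440) with its canister pocket empty. The white vial (479,292) and black canister (448,218) are untouched, and the measured heights put everything on the pocket floors.

```bash
python3 -c "
from bench import manip
print(manip.sign_off())"
```

```text
the job is handed in; nothing more can be done
None
```

Both kits are made up as asked and the job is handed in, at about 36 s on the robot's clock; the final check put every item within 2 mm of its pocket centre and down on the floor.

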